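Load a stop carriage onto its dovetail rail and clamp it

ROBOT

A 6-joint arm with a two-finger parallel gripper is mounted at the origin on the work surface. World frame = base frame: x ahead of the robot, y to its left, z up, the work surface at z = 0. Lengths are in m, angles in rad, forces in N, time in s.
With the tool pointing down it reaches from about 0.35 to 0.975 m from the base axis. Payload 17.4 kg.
Tool frame: the origin (TCP) lies between the finger pads; the fingertips stand 11 mm ahead of it and the grasp point (between the pads) lies 8 mm behind it; z points along the fingers, y is the direction in which the jaws open and shut (so a half turn about z gives the same grasp; the last joint's range is limited). The gripper opens to 85 mm and grips with 20 to 120 N. Pads are 22 mm wide; open, the fingers measure 114 mm over their backs; the gripper's body (76 mm by 85 mm) begins 54 mm behind the grasp point. The pads swing forward as they close: fully open they stand 13 mm farther back than shut.
Start: joints at [1.131, 0.116, 1.442, -0, 1.584, -0.038], TCP at [0.264, 0.621, 0.242] pointing down, gripper open.
Joint ranges: [-2.83, 2.83], [-0.83, 2.19], [0.07, 2.5], [-1.14, 4.28], [0.01, 3], [-2.97, 2.97]. Speed limits (rad/s): [1.89, 1.89, 2.22, 3.14, 3.14, 3.14].

INTERFACE

Orientations are given as a rotation vector (axis times angle).
In Python, from plant import status, camera, job, nets gives the robot as it stands. The module is installed in compiled form; this text tells all that it offers.
- The arm moves only by the tool drive_tool, never from a script. Its argument "motion" is a list of rows, each an object of numbers: "gripper": the opening, from -1 (shut) to 1 (fully open), so that 0 is half open; "tx", "ty", "tz": the shift along the tool's x, y, z in m; "spin": the turn about the tool's z in rad. A call has 1 to 8 rows; each row is the pose to reach, as a shift and turn from the pose commanded when the call began, along the tool's axes at that moment; what a row does not reach only later rows make up. A row lasts 1/12 s, in which the tool goes at most 41.7 mm and 7.16 degrees, less where a joint would pass 70% of its speed; a pose out of reach is approached as far as the arm can. A call with a gripper value outside its range is refused whole. The fingers move at their own pace and stop on an object; the grip force is fixed at half the most. Time passes only in rows, so rows that repeat a pose let the fingers close. It gives the time, the measured TCP pose, the force and the opening at its end, in the units of the state.
- status.observe(): the state, without advancing time (a new reading comes with each control period).
- camera(name): name is "scene" or "side" or "wrist"; returns a dict with "image" (480x640x3 uint8, blue, green, red), "fov_y" (degrees; the focal length in pixels is half the picture's height over the tangent of half this angle, whatever the lens; pixels are square), "cx", "cy" (the principal point, pixels), "k1" (the pictures are not rectified: a ray, as slopes to the right and down, at radius r is drawn at 1 + k1 r^2 times it, then the intrinsics apply), "pose" (4x4, takes a point from camera to world coordinates); the wrist camera has in their place "mount" (4x4, takes a point from camera to tool coordinates, whose origin is the TCP and whose axes are the flange's). Camera axes: x right, y down, z forward; pixel columns grow to the right and rows downward; lengths in m; the calibration is good to about 2 mm. A picture is of the moment at which its call begins: read the wrist's pose just before it. There is no depth.
- job.sign_off(): hands the job in, once; it reports no verdict.
Trained networks look in a picture, given as the dict that the camera call returned (one of the last four; its "shot" number tells which), for a name from the list of things; names that differ only in an ending like _2 or _b are one class to them, and where a whole thing is asked for, a point or a joint stands for the part that bears it (a point fixed in the world has none). Each returns a list of dicts, best first, with "score" (0 to 1); they miss things now and then, are a little off and sometimes report something else, mostly with a low value. They report only what shows in the picture. A call takes as long as a camera call. They do not tell look-alikes from the thing itself.
- nets.find_in(query, picture): "xyz" ([x, y, z] in m, in world coordinates, good to about 4 mm: the middle of the surface that is visible of it).
The state is a dict: "time": time; "joints": joint angles; "dq": joint speeds; "joint_torque": joint torques, N m; "tool_pos": TCP position; "tcp_rot": TCP orientation; "ft_force": force on the tool from outside, world axes, zero at the start; "wrist_torque": the same for the moment, N m; "gripper_width": finger opening in m.
Only numpy, scipy, OpenCV 4.12 (cv2) and the standard library are available. Lean on these libraries where they do the work, as an engineer would, in place of code of your own. Each camera call takes 0.05 s, during which the arm holds its last target.

TASK

Slide the steel stop carriage along its loading trough onto the open end of the aluminium dovetail rail, all the way home against the red end stop. Then swing the yellow clamp lever on the carriage's side over towards the red stop and down until it is tight, leaving the carriage home against the stop. Do not tighten the clamp before the carriage is home, and leave the screwdriver, wrench, try square and wax tin where they are.

Things in the scene. Friction and masses are not known exactly. Their poses are not given: they have to be found in the camera images.
- rail: Jig fixed to the bench. Origin: on the bench top under the dovetail; x = loading direction (trough to red stop), y across, z up. Plywood base x -245 to +205, y +-75 mm; its top, 30 mm above the bench, is the sliding surface. Loading trough between two dark wood cheeks: x -235 to -60, inner faces y = +-41.5, 10 mm high, outer faces y = +-49.5
- carriage: Loose carriage, 0.5 kg (+-a third), standing in the trough, its x axis towards the red stop. Origin: centre of its underside. Steel saddle x +-40, y +-40 mm, 36 mm high, undercut jaws below with 1.5 mm play a side on the dovetail; on top two wooden blocks, y +-30, z up to 64: x 0 to 36 and x -40 to -26. Slides with 2 to 5 N, guided by trough and rail; cannot go on from above
- push_face (a point): Middle of the carriage's flat rear face, 42 mm above the sliding surface: the place to push towards the rail's +x. That face is 64 mm high (steel below 36 mm, a 60 mm wide wooden pad above). Push at 24 to 60 mm above the sliding surface: the 20 mm high dovetail comes out under the pushing tool.
- front_face (a point): Middle of the carriage's front face, 80 mm ahead of the rear face, 18 mm above the sliding surface. Home: this face touches stop_face.
- stop_face (a point): Middle of the red end stop's face that the carriage meets, 17 mm above the sliding surface, at x = 100 mm in the rail's frame. The stop is a fixed block 30 mm long along x, 66 mm wide, 34 mm high.
- rail_mouth (a point): Middle of the aluminium dovetail's upper edge at its open end, x = -70 mm in the rail's frame. The dovetail runs from here to the stop (170 mm), is 20 mm high, 28 mm wide at its foot and 48 mm at its top; its first 25 mm are narrowed by up to 5 mm a side as a lead-in.
- clamp_pivot (a point): Turning axis of the clamp, at the middle of the lever's width: 15 mm ahead of the carriage's origin, 62 mm out on its -y side, 26 mm above the sliding surface; the axis is level, along the carriage's y. Round black hub of radius 13 mm, 18 mm wide.
- clamp_ball (a point): Centre of the yellow ball (radius 9 mm) at the end of the yellow clamp lever, 43 mm from clamp_pivot; the arm between is 11 mm square.
- clamp (a joint): Clamp angle in rad: 0 with the lever upright, growing as it leans towards the red stop; pi/2 would be level. It starts loose, between -0.25 and 0.3, and meets its tight stop at 1.45. Stiff: 0.12 N m, about 3 N at the ball; it stays where it is left. It can be pushed over with closed fingers, from behind and then from above.
- driver: Screwdriver with blue handle, about 200 mm long, lying beside the jig on its robot side. Leave alone.
- wax_tin: Brass-coloured wax tin, 44 mm across, 22 mm high, standing on the jig's base beyond the red stop. Origin: centre of its underside. Leave alone.
- wrench: Steel wrench lying on the bench to the robot's left. Leave alone.
- square: Try square, dark wood stock 110 mm long with a 160 mm steel blade, lying to the robot's right. Leave alone.
There are look-alikes about, which are no part of the job. Of the things like the carriage, leave any that is green or purple; of the rest the smaller one is meant.

How it is judged:
By the outcome, as a careful person would: the job done as asked, in the order asked, and still so for the second after the job is handed in, with the robot touching nothing.
It also fails if it takes over 48 s, if anything falls off the work surface, if the arm or the gripper's body presses on something with over 40 N, if the wrist force passes 120 N, or if a joint passes its speed limit or range.

## Working session

There is one attempt and no reset: what is moved stays moved. The work goes in short steps, Python scripts to look and compute and a tool call to move; the robot and the scene stay as the last step left them, time stands still between calls to the robot, and variables do not carry over. Pictures are saved under pics/ and viewed, and the job is handed in when it is done.

Besides the shell and the picture viewer there is one more tool, called after "Call:" by a JSON object that holds its "name" and its "arguments", one argument or row to a line. drive_tool: Moves the arm, as the interface text tells. Its arguments: {"type":"object","properties":{"motion":{"type":"array","items":{"type":"object","properties":{"gripper":{"type":"number"},"tx":{"type":"number"},"ty":{"type":"number"},"tz":{"type":"number"},"spin":{"type":"number"}}}}},"required":["motion"]}

```bash
mkdir -p pics; ls
cat > h.py <<'E'
import numpy as np, cv2
from plant import status, camera, job, nets
def K(c):
    f=240/np.tan(np.radians(c['fov_y'])/2); return f
def proj(c,P,pose=None):
    T=c['pose'] if pose is None else pose
    p=np.linalg.inv(T)@np.append(P,1); s=p[:2]/p[2]; s=s*(1+c['k1']*(s@s)); return s*K(c)+[c['cx'],c['cy']]
def ray(c,uv,pose=None):
    T=np.array(c['pose'] if pose is None else pose)
    d=(np.array(uv,float)-[c['cx'],c['cy']])/K(c); s=d.copy()
    for _ in range(20): s=d/(1+c['k1']*(s@s))
    return T[:3,3],T[:3,:3]@np.append(s,1)
def atz(c,uv,z,pose=None):
    o,d=ray(c,uv,pose); return o+d*(z-o[2])/d[2]
def wpose(c,st):
    T=np.eye(4);T[:3,:3]=cv2.Rodrigues(np.array(st['tcp_rot'],float))[0];T[:3,3]=st['tool_pos'];return T@np.array(c['mount'])
E
python3 - <<'E'
from h import *
print(status.observe())
for n in ['scene','side']:
    c=camera(n); cv2.imwrite(f'pics/{n}0.png',c['image']); print(n,c['pose'])
    for q in ['carriage','rail','push_face','front_face','stop_face','rail_mouth','clamp_pivot','clamp_ball','wax_tin','driver']:
        r=nets.find_in(q,c); print(q,[(np.round(x['xyz'],3).tolist(),round(x['score'],2),np.round(proj(c,x['xyz'])).tolist()) for x in r[:4]])
E
```

```text
pics
{'time': 0.0, 'joints': array([ 1.13119437e+00,  1.16495389e-01,  1.44230873e+00, -4.17664105e-06,
        1.58398006e+00, -3.77586163e-02]), 'dq': array([-2.35689444e-03, -2.06196856e-03,  4.84207210e-04,  2.98692791e-05,
        1.12655307e-04, -9.66319117e-04]), 'joint_torque': array([ 2.72255042e-03, -7.32003164e+01, -6.32485771e+01,  6.71296380e-05,
        6.27487432e-03,  7.86610116e-06]), 'tool_pos': array([0.26390703, 0.62106846, 0.24152883]), 'tcp_rot': array([-6.26920213e-01, -3.07812081e+00,  1.81997957e-03]), 'ft_force': array([-0.25546246,  0.86604465, -0.19045929]), 'wrist_torque': array([-0.0201267 , -0.04604859,  0.00328542]), 'gripper_width': 0.08548393321925724}
scene [[-0.79614805  0.45943275 -0.39378908  0.92794745]
 [ 0.60504915  0.59584302 -0.52809718  0.56177899]
 [-0.00798867 -0.65870528 -0.75235864  0.96066314]
 [ 0.          0.          0.          1.        ]]
carriage [([0.476, 0.332, 0.06], 0.98, [437.0, 375.0]), ([0.321, -0.474, 0.039], 0.95, [267.0, 141.0]), ([0.581, -0.418, 0.06], 0.64, [194.0, 184.0]), ([0.557, -0.158, 0.071], 0.57, [257.0, 237.
[... 1839 characters left out ...]
0.89, [303.0, 374.0]), ([0.563, -0.415, 0.066], 0.63, [312.0, 156.0]), ([0.542, -0.156, 0.073], 0.56, [305.0, 214.0])]
stop_face [([0.511, 0.014, 0.033], 0.71, [306.0, 269.0])]
rail_mouth [([0.516, 0.012, 0.031], 0.86, [304.0, 269.0])]
clamp_pivot [([0.546, -0.154, 0.073], 0.81, [303.0, 214.0]), ([0.46, 0.342, 0.05], 0.78, [304.0, 376.0]), ([0.31, -0.472, 0.046], 0.76, [390.0, 157.0]), ([0.559, -0.419, 0.06], 0.66, [313.0, 157.0])]
clamp_ball [([0.466, 0.254, 0.057], 0.73, [307.0, 342.0]), ([0.488, -0.441, 0.067], 0.7, [336.0, 153.0]), ([0.362, -0.473, 0.044], 0.45, [375.0, 156.0])]
wax_tin [([0.484, 0.151, 0.05], 0.57, [307.0, 308.0])]
driver [([0.387, -0.035, 0.016], 0.87, [351.0, 265.0])]
```

View pics/scene0.png

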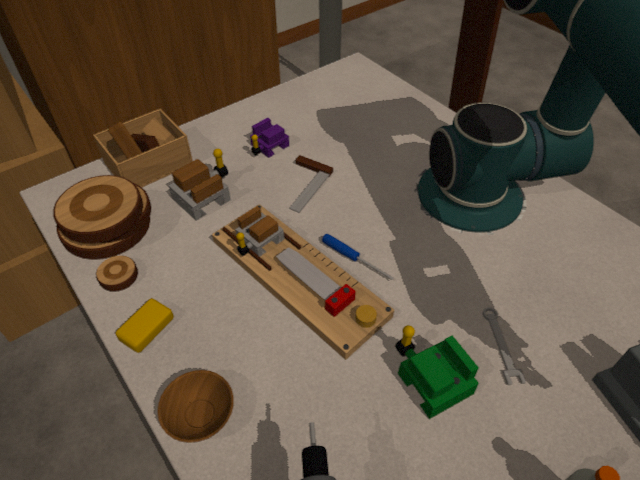

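View pics/side0.png

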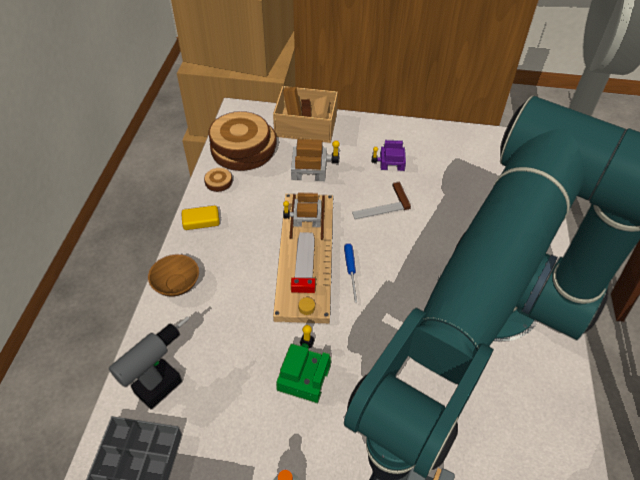

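The jig runs right to left from the robot, with the trough to the right. The real carriage is at about scene (258,236), with the clamp lever at (242,240). Next I'll zoom in for the jig pose.

Run:
```python
import cv2
i=cv2.imread('pics/scene0.png')[190:365,200:405]
cv2.imwrite('pics/z1.png',cv2.resize(i,None,fx=3.4,fy=3.4,interpolation=cv2.INTER_CUBIC))
i=cv2.imread('pics/side0.png')[180:330,240:370]
cv2.imwrite('pics/z2.png',cv2.resize(i,None,fx=4,fy=4,interpolation=cv2.INTER_CUBIC))
```

```text
(no output)
```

View pics/z1.png

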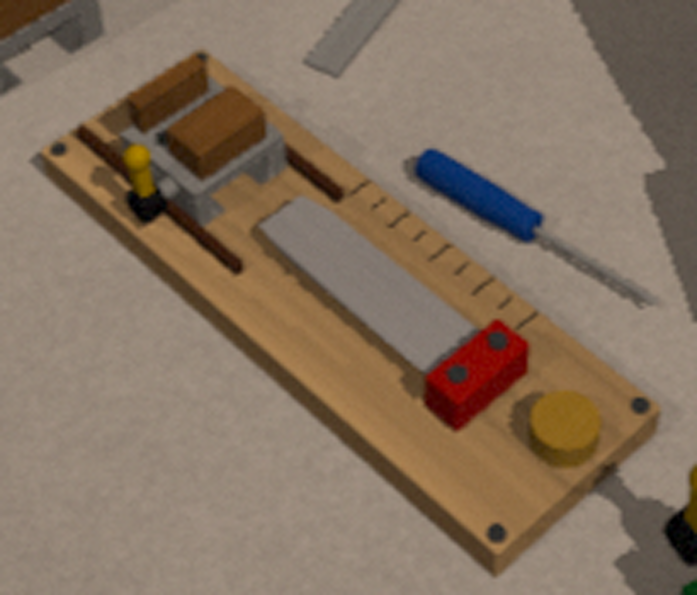

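View pics/z2.png

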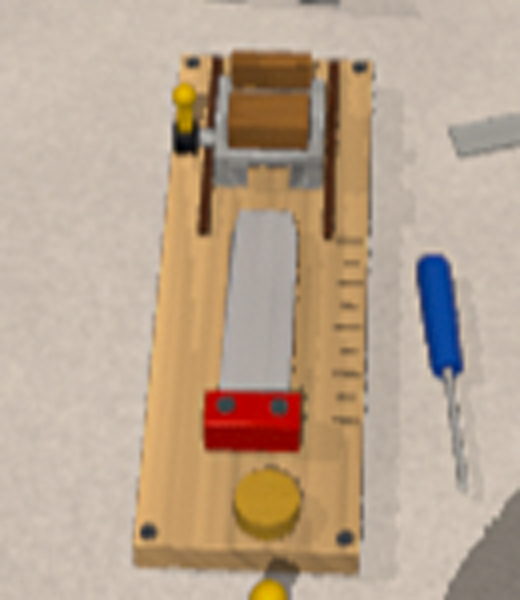

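```bash
cat > fit.py <<'E'
from h import *
from scipy.optimize import least_squares
cs,cd=camera('scene'),camera('side')
L=[(-.245,-.075,.03),(.205,-.075,.03),(.205,.075,.03),(-.245,.075,.03)]
S=np.array([(40,152),(495,557),(659,411),(203,52)])/3.4+[200,190]
D=np.array([(180,57),(134,552),(358,556),(372,60)])/4+[240,180]
# stop top corners: (100,±33),(130,±33) z=.064
L2=[(.1,.033,.064),(.13,.033,.064),(.13,-.033,.064),(.1,-.033,.064)]
S2=np.array([(497,320),(527,348),(458,404),(427,376)])/3.4+[200,190]
D2=np.array([(301,392),(301,424),(205,424),(206,392)])/4+[240,180]
def W(p,l): 
    c,s=np.cos(p[2]),np.sin(p[2]); return np.array([p[0]+c*l[0]-s*l[1],p[1]+s*l[0]+c*l[1],l[2]])
def res(p,cams):
    r=[]
    for c,uv,uv2 in cams:
        for l,u in zip(L+L2,np.vstack([uv,uv2])): r.append(proj(c,W(p,l))-u)
    return np.array(r).ravel()
for cams in ([(cs,S,S2)],[(cd,D,D2)],[(cs,S,S2),(cd,D,D2)]):
    o=least_squares(res,[.53,0,1.6],args=(cams,)); print(o.x.round(4)); print(res(o.x,cams).reshape(-1,2).round(1).tolist())
p=o.x
# carriage front bottom etc.
for c,name in((cs,'s'),(cd,'d')):
    # front block top corners in zooms
    pts={'s':[((265,120),.094),((203,168),.094),((232,88),.094),((170,127),.094)],'d':[((308,120),.094),((229,118),.094)]}[name]
    for uv,z in pts:
        u=np.array(uv)/(3.4 if name=='s' else 4)+([200,190] if name=='s' else [240,180])
        w=atz(c,u,z); d=w[:2]-p[:2]; cc,ss=np.cos(p[2]),np.sin(p[2]); print(name,uv,(d@[cc,ss]).round(4),(d@[-ss,cc]).round(4))
E
python3 fit.py
```

```text
[ 0.5209 -0.0292  1.6846]
[[-0.4, -0.3], [0.2, 0.6], [1.0, -0.3], [-0.4, -1.5], [-0.0, -0.6], [1.4, -0.6], [-0.4, 1.1], [-1.5, 0.7]]
[ 0.52   -0.034   1.6915]
[[-0.1, -0.4], [-0.3, -1.1], [0.8, -0.3], [-0.1, 0.3], [0.5, 0.2], [0.1, 1.3], [-0.6, 0.5], [-0.2, -0.6]]
[ 0.5202 -0.031   1.6874]
[[-0.7, -0.7], [0.2, -0.3], [0.8, -1.2], [-0.8, -1.9], [-0.2, -1.4], [1.2, -1.4], [-0.5, 0.3], [-1.6, -0.1], [-0.1, 0.2], [-0.9, -0.2], [0.2, 0.8], [-0.0, 1.0], [0.0, 1.1], [-0.4, 2.2], [-1.1, 1.4], [-0.7, 0.3]]
s (265, 120) -0.1061 0.0227
s (203, 168) -0.1021 -0.0347
s (232, 88) -0.1442 0.0263
s (170, 127) -0.1456 -0.0269
d (308, 120) -0.1251 0.0291
d (229, 118) -0.1245 -0.0283
```

```bash
cat >> h.py <<'E'
RAIL=np.array([.5202,-.031,1.6874])
def r2w(x,y,z,p=None):
    p=RAIL if p is None else p; c,s=np.cos(p[2]),np.sin(p[2]); return np.array([p[0]+c*x-s*y,p[1]+s*x+c*y,z])
def w2r(w,p=None):
    p=RAIL if p is None else p; c,s=np.cos(p[2]),np.sin(p[2]); d=np.array(w)[:2]-p[:2]; return np.array([d@[c,s],d@[-s,c],w[2]])
def plan(x,y,z,yaw=True):
    st=status.observe(); R=cv2.Rodrigues(np.array(st['tcp_rot'],float))[0]
    d=R.T@(r2w(x,y,z)-st['tool_pos']); yw=np.arctan2(R[1,1],R[0,1]); e=RAIL[2]-yw
    e=(e+np.pi/2)%np.pi-np.pi/2
    print('t',st['time'],'tool in rail',w2r(st['tool_pos']).round(4),'delta tool',d.round(4),'spin',round(-e,4),'F',np.round(st['ft_force'],1),'g',round(st['gripper_width'],4),'j',np.round(st['joints'],2),'Rz',R[:,2].round(3))
E
python3 - <<'E'
from h import *
plan(-.275,0,.20)
print(camera('wrist')['mount'])
E
```

```text
t 1.2 tool in rail [0.6776 0.1786 0.2423] delta tool [-0.6271 -0.739   0.0423] spin -0.5184 F [-0.3 -0.3 -0.4] g 0.0851 j [ 1.13  0.12  1.44  0.    1.58 -0.04] Rz [ 0.  0. -1.]
[[-4.06153764e-04 -9.47535799e-01 -3.19649410e-01  8.27056228e-02]
 [ 9.99999902e-01 -3.28327743e-04 -2.97361519e-04  4.19530845e-04]
 [ 1.76810915e-04 -3.19649500e-01  9.47535839e-01 -1.31346160e-01]
 [ 0.00000000e+00  0.00000000e+00  0.00000000e+00  1.00000000e+00]]
```

Call:
{"name": "drive_tool", "arguments": {
  "motion": [
    {"gripper":-1,"tx":-0.027,"ty":-0.032,"tz":0,"spin":-0.1},
    {"gripper":-1,"tx":-0.054,"ty":-0.064,"tz":0.0,"spin":-0.2},
    {"gripper":-1,"tx":-0.081,"ty":-0.096,"tz":0.0,"spin":-0.3},
    {"gripper":-1,"tx":-0.108,"ty":-0.128,"tz":0.0,"spin":-0.4},
    {"gripper":-1,"tx":-0.135,"ty":-0.16,"tz":0.0,"spin":-0.518},
    {"gripper":-1,"tx":-0.162,"ty":-0.192,"tz":0.0,"spin":-0.518},
    {"gripper":-1,"tx":-0.189,"ty":-0.224,"tz":0.0,"spin":-0.518},
    {"gripper":-1,"tx":-0.216,"ty":-0.256,"tz":0.0,"spin":-0.518}
  ]
}}

```text
time: 1.92
tool_pos: [0.3622, 0.3009, 0.2424]
tcp_rot: [-0.183, 3.136, 0.0]
ft_force: [1.0, 0.1, 0.4]
gripper_width: 0.0001
```

```bash
python3 -c "
from h import *
plan(-.275,0,.20)"
```

```text
t 1.9167 tool in rail [0.348  0.1184 0.2424] delta tool [-0.1182 -0.623   0.0423] spin 0.0002 F [1.  0.1 0.4] g 0.0001 j [ 0.64 -0.34  1.86 -0.    1.62 -1.05] Rz [ 0.001  0.    -1.   ]
```

Call:
{"name": "drive_tool", "arguments": {
  "motion": [
    {"gripper":-1,"tx":-0.01,"ty":-0.04},
    {"gripper":-1,"tx":-0.02,"ty":-0.08},
    {"gripper":-1,"tx":-0.03,"ty":-0.12},
    {"gripper":-1,"tx":-0.04,"ty":-0.16},
    {"gripper":-1,"tx":-0.05,"ty":-0.2},
    {"gripper":-1,"tx":-0.06,"ty":-0.24},
    {"gripper":-1,"tx":-0.07,"ty":-0.28},
    {"gripper":-1,"tx":-0.08,"ty":-0.32}
  ]
}}

```text
schema error: expected keys gripper, tx, ty, tz, spin
```

```bash
python3 -c "
from h import *
plan(-.275,0,.20)
s=status.observe();c=camera('wrist');cv2.imwrite('pics/w1.png',c['image']);T=wpose(c,s);np.savez('w1.npz',T=T)
for q in ['carriage','rail_mouth','clamp_ball','push_face','clamp_pivot','stop_face']:
    r=nets.find_in(q,c); print(q,[(w2r(x['xyz']).round(3).tolist(),round(x['score'],2)) for x in r[:3]])
"
```

```text
t 1.9167 tool in rail [0.348  0.1184 0.2424] delta tool [-0.1182 -0.623   0.0423] spin 0.0002 F [1.  0.1 0.4] g 0.0001 j [ 0.64 -0.34  1.86 -0.    1.62 -1.05] Rz [ 0.001  0.    -1.   ]
carriage [([0.35, 0.056, 0.048], 0.61)]
rail_mouth [([0.113, 0.011, 0.03], 0.79)]
clamp_ball [([0.282, 0.026, 0.072], 0.7)]
push_face [([0.345, 0.053, 0.048], 0.61), ([0.119, 0.01, 0.034], 0.21)]
clamp_pivot [([0.352, 0.052, 0.047], 0.6)]
stop_face [([0.115, 0.009, 0.032], 0.81)]
```

View pics/w1.png

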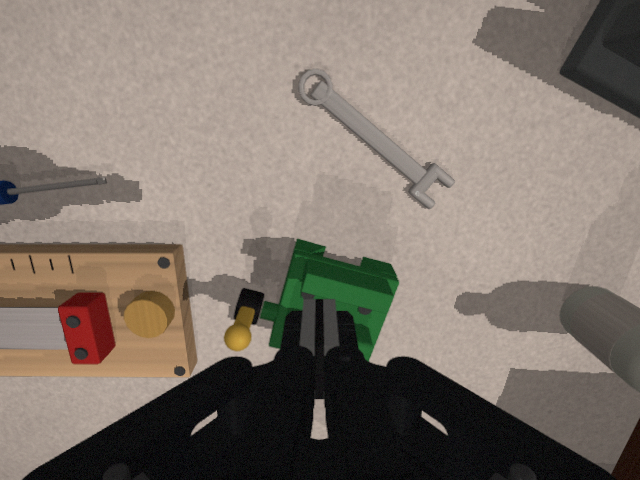

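The wrist view shows the red stop at (88,328) and the green look-alike below the tool. I'll repeat the move with all keys given.

Call:
{"name": "drive_tool", "arguments": {
  "motion": [
    {"gripper":-1,"tx":-0.01,"ty":-0.04,"tz":0,"spin":0},
    {"gripper":-1,"tx":-0.02,"ty":-0.08,"tz":0,"spin":0},
    {"gripper":-1,"tx":-0.03,"ty":-0.12,"tz":0,"spin":0},
    {"gripper":-1,"tx":-0.04,"ty":-0.16,"tz":0,"spin":0},
    {"gripper":-1,"tx":-0.05,"ty":-0.2,"tz":0,"spin":0},
    {"gripper":-1,"tx":-0.06,"ty":-0.24,"tz":0,"spin":0},
    {"gripper":-1,"tx":-0.07,"ty":-0.28,"tz":0,"spin":0},
    {"gripper":-1,"tx":-0.08,"ty":-0.32,"tz":0,"spin":0}
  ]
}}

```text
time: 2.93
tool_pos: [0.4794, -0.0068, 0.2423]
tcp_rot: [-0.185, 3.136, 0.0]
ft_force: [0.7, 0.6, 0.4]
gripper_width: -0.0003
```

```bash
python3 -c "
from h import *
plan(-.275,0,.20)
s=status.observe();c=camera('wrist');cv2.imwrite('pics/w2.png',c['image']);T=wpose(c,s);np.savez('w2.npz',T=T)
for q in ['carriage','rail_mouth','clamp_ball','push_face','clamp_pivot','stop_face']:
    r=nets.find_in(q,c); print(q,[(w2r(x['xyz']).round(3).tolist(),round(x['score'],2)) for x in r[:3]])
"
```

```text
t 2.9333 tool in rail [0.0288 0.0378 0.2423] delta tool [-0.0373 -0.3038  0.0423] spin 0.0015 F [0.7 0.6 0.4] g -0.0003 j [-0.07 -0.32  1.85  0.    1.62 -1.76] Rz [ 0.  0. -1.]
carriage [([0.31, 0.024, 0.043], 0.69), ([-0.141, 0.004, 0.073], 0.56), ([-0.197, 0.184, 0.009], 0.45)]
rail_mouth [([0.005, 0.017, 0.03], 0.71)]
clamp_ball [([0.267, 0.02, 0.058], 0.98), ([-0.133, -0.061, 0.073], 0.79), ([0.0, 0.132, 0.025], 0.42)]
push_face [([0.303, 0.019, 0.044], 0.92), ([-0.135, 0.001, 0.079], 0.59)]
clamp_pivot [([-0.135, 0.005, 0.079], 0.92), ([0.309, 0.018, 0.042], 0.89)]
stop_face [([0.01, 0.013, 0.03], 0.63)]
```

View pics/w2.png

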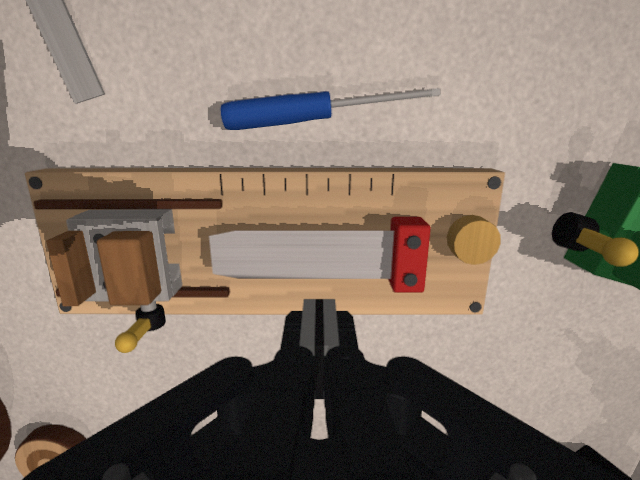

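```bash
cat > fit2.py <<'E'
from h import *
from scipy.optimize import least_squares
c=camera('wrist'); T=np.load('w2.npz')['T']
L=[(-.245,.075,.03),(.205,.075,.03),(.205,-.075,.03),(.1,.033,.064),(.13,.033,.064),(.13,-.033,.064),(.1,-.033,.064),(-.07,.019,.05),(-.07,-.019,.05)]
U=np.array([(27,171),(503,171),(484,314),(392,217),(426,218),(426,292),(392,291),(210,236),(213,273)],float)
f=lambda p:np.array([proj(c,r2w(*l,p),T)-u for l,u in zip(L,U)]).ravel()
o=least_squares(f,RAIL); p=o.x; print(p.round(4)); print(f(p).reshape(-1,2).round(1).tolist())
for uv,z in [((168,210),.066),((182,292),.066),((152,231),.094),((158,304),.094),((104,302),.094),((100,232),.094),((94,303),.094),((126,342),.099)]:
    print(uv,w2r(atz(c,uv,z,T),p).round(4))
E
python3 fit2.py; python3 -c "
import cv2
i=cv2.imread('pics/w2.png')[190:360,20:260]
cv2.imwrite('pics/z3.png',cv2.resize(i,None,fx=3.3,fy=3.3,interpolation=cv2.INTER_CUBIC))"
```

```text
[ 0.5194 -0.0343  1.6975]
[[-5.8, 1.5], [2.0, -3.4], [-0.6, -2.1], [4.3, 5.2], [4.7, 3.9], [-1.6, -1.3], [0.1, -0.0], [-2.6, -1.5], [-1.4, -0.5]]
(168, 210) [-0.0964  0.0462  0.066 ]
(182, 292) [-0.0943 -0.0315  0.066 ]
(152, 231) [-0.0998  0.0358  0.094 ]
(158, 304) [-0.1047 -0.0289  0.094 ]
(104, 302) [-0.1507 -0.0268  0.094 ]
(100, 232) [-0.1417  0.0354  0.094 ]
(94, 303) [-0.1596 -0.0277  0.094 ]
(126, 342) [-0.1359 -0.063   0.099 ]
```

View pics/z3.png

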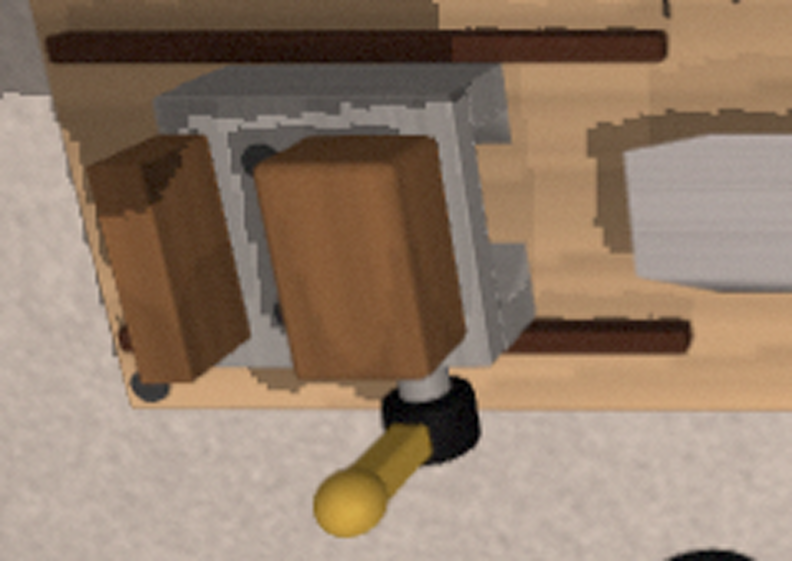

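```bash
sed -i 's/^o=least/keep=[0,1,2,7,8]; L=[L[i] for i in keep]; U=U[keep]\no=least/' fit2.py
cat >> fit2.py <<'E'
for x in (-.15,-.145,-.14,-.135,-.13,-.125):
    print(x,[proj(c,r2w(x+a,b,z,p),T).round(0).tolist() for a,b,z in [(.036,.03,.094),(.036,-.03,.094),(0,-.03,.094),(-.026,-.03,.094),(-.04,-.03,.094),(.04,.04,.066),(.015,-.062,.056)]])
E
python3 fit2.py
```

```text
[ 0.5207 -0.0325  1.6893]
[[-3.6, 1.0], [3.9, 0.2], [-0.1, 0.6], [-0.6, -0.5], [0.2, 0.5]]
(168, 210) [-0.0984  0.0469  0.066 ]
(182, 292) [-0.0957 -0.0307  0.066 ]
(152, 231) [-0.1017  0.0365  0.094 ]
(158, 304) [-0.1061 -0.0282  0.094 ]
(104, 302) [-0.1521 -0.0265  0.094 ]
(100, 232) [-0.1436  0.0358  0.094 ]
(94, 303) [-0.161  -0.0274  0.094 ]
(126, 342) [-0.137  -0.0626  0.099 ]
-0.15 [[138.0, 239.0], [149.0, 306.0], [107.0, 306.0], [77.0, 306.0], [61.0, 306.0], [156.0, 218.0], [150.0, 316.0]]
-0.145 [[144.0, 239.0], [155.0, 306.0], [113.0, 306.0], [83.0, 306.0], [67.0, 306.0], [161.0, 218.0], [155.0, 316.0]]
-0.14 [[150.0, 239.0], [161.0, 306.0], [119.0, 306.0], [89.0, 306.0], [73.0, 306.0], [167.0, 218.0], [160.0, 316.0]]
-0.135 [[157.0, 239.0], [167.0, 306.0], [125.0, 306.0], [95.0, 306.0], [78.0, 306.0], [173.0, 218.0], [165.0, 316.0]]
-0.13 [[163.0, 239.0], [172.0, 306.0], [130.0, 306.0], [100.0, 306.0], [84.0, 306.0], [179.0, 218.0], [170.0, 316.0]]
-0.125 [[169.0, 239.0], [178.0, 306.0], [136.0, 306.0], [106.0, 306.0], [90.0, 306.0], [185.0, 218.0], [175.0, 316.0]]
```

```bash
sed -i 's/^RAIL=.*/RAIL=np.array([.5207,-.0325,1.6893])/' h.py; python3 -c "
from h import *
plan(-.240,0,.075)"
```

```text
t 3.3833 tool in rail [0.0328 0.0385 0.2424] delta tool [-0.0384 -0.2728  0.1674] spin -0.0001 F [ 0.5 -0.1 -0. ] g 0.0 j [-0.06 -0.32  1.85  0.    1.62 -1.75] Rz [ 0.  0. -1.]
```

Call:
{"name": "drive_tool", "arguments": {
  "motion": [
    {"gripper":-1,"tx":-0.0055,"ty":-0.04,"tz":0,"spin":0},
    {"gripper":-1,"tx":-0.011,"ty":-0.08,"tz":0.01,"spin":0},
    {"gripper":-1,"tx":-0.0165,"ty":-0.12,"tz":0.02,"spin":0},
    {"gripper":-1,"tx":-0.022,"ty":-0.16,"tz":0.03,"spin":0},
    {"gripper":-1,"tx":-0.0275,"ty":-0.2,"tz":0.03,"spin":0},
    {"gripper":-1,"tx":-0.033,"ty":-0.24,"tz":0.03,"spin":0},
    {"gripper":-1,"tx":-0.0384,"ty":-0.273,"tz":0.03,"spin":0},
    {"gripper":-1,"tx":-0.0384,"ty":-0.273,"tz":0.03,"spin":0}
  ]
}}

```text
time: 4.05
tool_pos: [0.5494, -0.2762, 0.2115]
tcp_rot: [0.18, -3.136, 0.001]
ft_force: [0.6, -0.3, 0.4]
gripper_width: -0.0
```

```bash
python3 -c "
from h import *
plan(-.240,0,.075)
s=status.observe();c=camera('wrist');cv2.imwrite('pics/w3.png',c['image'])"
```

```text
t 4.05 tool in rail [-0.2454  0.0003  0.2115] delta tool [-0.0004  0.0055  0.1365] spin -0.004 F [ 0.6 -0.3  0.4] g -0.0 j [-0.51 -0.    1.62 -0.    1.53 -2.19] Rz [-0.001 -0.001 -1.   ]
```

View pics/w3.png

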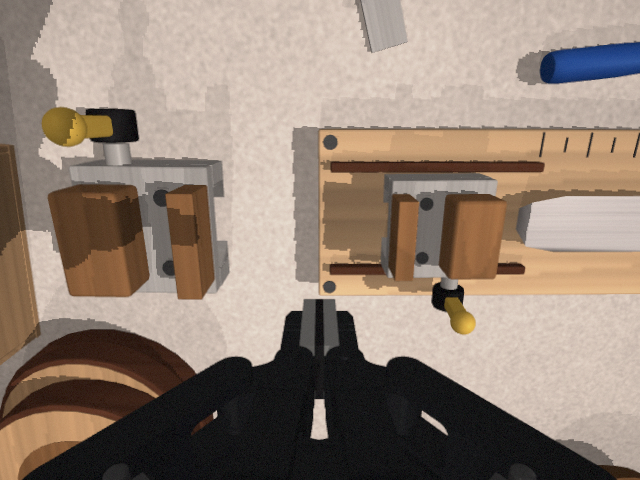

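The real carriage's rear face is at about column 387, with free space behind it at 320. Descending.

Call:
{"name": "drive_tool", "arguments": {
  "motion": [
    {"gripper":-1,"tx":0,"ty":0,"tz":0.035,"spin":0},
    {"gripper":-1,"tx":0,"ty":0,"tz":0.07,"spin":0},
    {"gripper":-1,"tx":0,"ty":0,"tz":0.105,"spin":0},
    {"gripper":-1,"tx":0,"ty":0,"tz":0.136,"spin":0},
    {"gripper":-1,"tx":0,"ty":0.01,"tz":0.136,"spin":0},
    {"gripper":-1,"tx":0,"ty":0.02,"tz":0.136,"spin":0}
  ]
}}

```text
time: 4.6
tool_pos: [0.5457, -0.2506, 0.0757]
tcp_rot: [0.184, -3.134, -0.002]
ft_force: [0.1, 0.3, 0.6]
gripper_width: -0.0
```

```bash
python3 -c "
from h import *
plan(.005,0,.075)"
```

```text
t 4.6 tool in rail [-0.2195  0.0009  0.0757] delta tool [-0.0006  0.2245  0.0011] spin -0.0015 F [0.1 0.3 0.6] g -0.0 j [-0.47  0.05  1.79  0.    1.31 -2.16] Rz [-0.002  0.001 -1.   ]
```

Call:
{"name": "drive_tool", "arguments": {
  "motion": [
    {"gripper":-1,"tx":0,"ty":0.01,"tz":0,"spin":0},
    {"gripper":-1,"tx":0,"ty":0.02,"tz":0,"spin":0},
    {"gripper":-1,"tx":0,"ty":0.03,"tz":0,"spin":0},
    {"gripper":-1,"tx":0,"ty":0.04,"tz":0,"spin":0},
    {"gripper":-1,"tx":0,"ty":0.05,"tz":0,"spin":0},
    {"gripper":-1,"tx":0,"ty":0.06,"tz":0,"spin":0},
    {"gripper":-1,"tx":0,"ty":0.07,"tz":0,"spin":0},
    {"gripper":-1,"tx":0,"ty":0.08,"tz":0,"spin":0}
  ]
}}

```text
time: 5.27
tool_pos: [0.5379, -0.173, 0.079]
tcp_rot: [-0.182, 3.132, -0.005]
ft_force: [0.9, -10.2, 6.8]
gripper_width: 0.0
```

```bash
python3 -c "
from h import *
plan(.005,0,.075)
c=camera('scene');cv2.imwrite('pics/s1.png',cv2.resize(c['image'][190:365,200:405],None,fx=3.4,fy=3.4,interpolation=cv2.INTER_CUBIC))"
```

```text
t 5.2667 tool in rail [-0.1416 -0.0005  0.079 ] delta tool [0.0008 0.1466 0.0035] spin -0.0022 F [  0.9 -10.2   6.8] g 0.0 j [-0.36 -0.03  1.87 -0.    1.3  -2.04] Rz [ 0.004 -0.003 -1.   ]
```

View pics/s1.png

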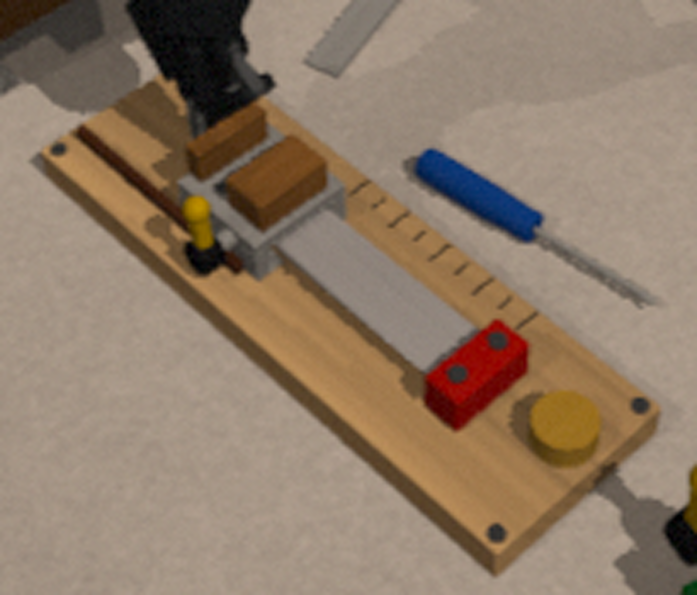

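The carriage has entered the rail and sits square. Continuing the push.

Call:
{"name": "drive_tool", "arguments": {
  "motion": [
    {"gripper":-1,"tx":0,"ty":0.01,"tz":0,"spin":0},
    {"gripper":-1,"tx":0,"ty":0.02,"tz":0,"spin":0},
    {"gripper":-1,"tx":0,"ty":0.03,"tz":0,"spin":0},
    {"gripper":-1,"tx":0,"ty":0.04,"tz":0,"spin":0},
    {"gripper":-1,"tx":0,"ty":0.05,"tz":0,"spin":0},
    {"gripper":-1,"tx":0,"ty":0.06,"tz":0,"spin":0},
    {"gripper":-1,"tx":0,"ty":0.07,"tz":0,"spin":0},
    {"gripper":-1,"tx":0,"ty":0.08,"tz":0,"spin":0}
  ]
}}

```text
time: 5.98
tool_pos: [0.5283, -0.0939, 0.0785]
tcp_rot: [-0.182, 3.133, -0.004]
ft_force: [-1.8, -11.1, 8.2]
gripper_width: 0.0001
```

```bash
python3 -c "
from h import *
plan(.005,0,.075)"
```

```text
t 5.9833 tool in rail [-0.0619 -0.0003  0.0785] delta tool [0.0005 0.0669 0.0033] spin -0.0022 F [ -1.8 -11.1   8.2] g 0.0001 j [-0.22 -0.09  1.93 -0.    1.31 -1.91] Rz [ 0.003 -0.002 -1.   ]
```

Call:
{"name": "drive_tool", "arguments": {
  "motion": [
    {"gripper":-1,"tx":0,"ty":0.008,"tz":0,"spin":0},
    {"gripper":-1,"tx":0,"ty":0.016,"tz":0,"spin":0},
    {"gripper":-1,"tx":0,"ty":0.024,"tz":0,"spin":0},
    {"gripper":-1,"tx":0,"ty":0.031,"tz":0,"spin":0},
    {"gripper":-1,"tx":0,"ty":0.037,"tz":0,"spin":0},
    {"gripper":-1,"tx":0,"ty":0.043,"tz":0,"spin":0},
    {"gripper":-1,"tx":0,"ty":0.049,"tz":0,"spin":0},
    {"gripper":-1,"tx":0,"ty":0.053,"tz":0,"spin":0}
  ]
}}

```text
time: 6.65
tool_pos: [0.5222, -0.0414, 0.0785]
tcp_rot: [-0.183, 3.133, -0.004]
ft_force: [-1.4, -12.1, 8.3]
gripper_width: 0.0002
```

```bash
python3 -c "
from h import *
plan(.005,0,.075)
c=camera('scene');cv2.imwrite('pics/s2.png',cv2.resize(c['image'][190:365,200:405],None,fx=3.4,fy=3.4,interpolation=cv2.INTER_CUBIC))"
```

```text
t 6.65 tool in rail [-0.009  -0.0004  0.0785] delta tool [0.0004 0.014  0.0035] spin -0.0021 F [ -1.4 -12.1   8.3] g 0.0002 j [-0.13 -0.12  1.95 -0.    1.31 -1.81] Rz [ 0.003 -0.002 -1.   ]
```

View pics/s2.png

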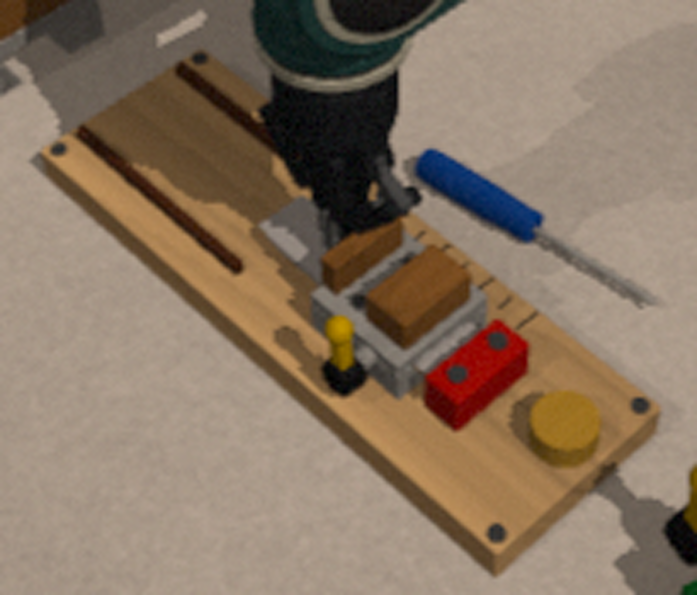

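About 14 mm of gap is left at the stop (430,375). I'll go slower now.

Call:
{"name": "drive_tool", "arguments": {
  "motion": [
    {"gripper":-1,"tx":0,"ty":0.004,"tz":0,"spin":0},
    {"gripper":-1,"tx":0,"ty":0.007,"tz":0,"spin":0},
    {"gripper":-1,"tx":0,"ty":0.01,"tz":0,"spin":0},
    {"gripper":-1,"tx":0,"ty":0.012,"tz":0,"spin":0}
  ]
}}

```text
time: 7.03
tool_pos: [0.5208, -0.0297, 0.0784]
tcp_rot: [-0.182, 3.133, -0.004]
ft_force: [-1.9, -11.6, 7.8]
gripper_width: -0.0
```

Call:
{"name": "drive_tool", "arguments": {
  "motion": [
    {"gripper":-1,"tx":0,"ty":0.002,"tz":0,"spin":0},
    {"gripper":-1,"tx":0,"ty":0.003,"tz":0,"spin":0}
  ]
}}

```text
time: 7.2
tool_pos: [0.5204, -0.0272, 0.0785]
tcp_rot: [-0.183, 3.134, -0.006]
ft_force: [-2.4, -23.6, 10.1]
gripper_width: 0.0002
```

Call:
{"name": "drive_tool", "arguments": {
  "motion": [
    {"gripper":-1,"tx":0,"ty":0.001,"tz":0,"spin":0},
    {"gripper":-1,"tx":0,"ty":0.001,"tz":0,"spin":0}
  ]
}}

```text
time: 7.37
tool_pos: [0.5204, -0.0272, 0.0786]
tcp_rot: [-0.182, 3.134, -0.009]
ft_force: [-0.5, -24.8, 8.8]
gripper_width: 0.0002
```

```bash
python3 -c "
from h import *
plan(-.03,0,.14)
c=camera('scene');cv2.imwrite('pics/s3.png',cv2.resize(c['image'][230:340,270:380],None,fx=5,fy=5,interpolation=cv2.INTER_CUBIC))"
```

```text
t 7.3667 tool in rail [ 0.0053 -0.0003  0.0786] delta tool [ 0.0001 -0.0357 -0.0612] spin -0.0024 F [ -0.5 -24.8   8.8] g 0.0002 j [-0.1  -0.13  1.96 -0.01  1.31 -1.78] Rz [ 0.003 -0.005 -1.   ]
```

View pics/s3.png

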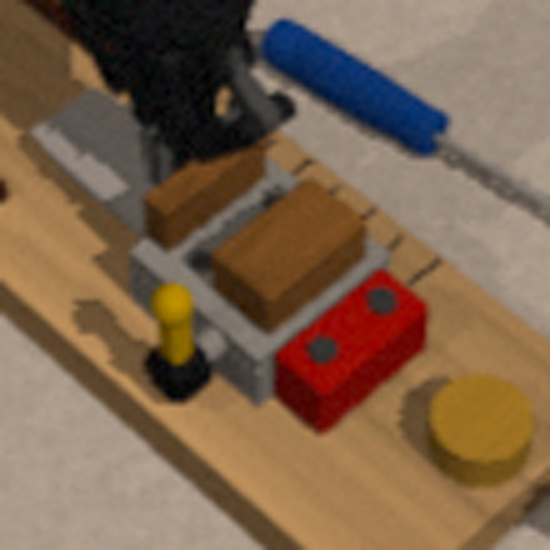

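The force rose to 25 N, the position stopped at TCP rail x 5.3 mm as predicted, and the picture shows the front face flush with the red stop. Home. Now I back off, rise, and go behind the lever.

Call:
{"name": "drive_tool", "arguments": {
  "motion": [
    {"gripper":-1,"tx":0,"ty":-0.012,"tz":0,"spin":0},
    {"gripper":-1,"tx":0,"ty":-0.024,"tz":0,"spin":0},
    {"gripper":-1,"tx":0,"ty":-0.024,"tz":-0.035,"spin":0},
    {"gripper":-1,"tx":0,"ty":-0.024,"tz":-0.064,"spin":0},
    {"gripper":-1,"tx":-0.035,"ty":-0.015,"tz":-0.064,"spin":0},
    {"gripper":-1,"tx":-0.064,"ty":0.0,"tz":-0.064,"spin":0},
    {"gripper":-1,"tx":-0.064,"ty":0.018,"tz":-0.064,"spin":0},
    {"gripper":-1,"tx":-0.064,"ty":0.018,"tz":-0.064,"spin":0}
  ]
}}

```text
time: 8.08
tool_pos: [0.5817, 0.0021, 0.1402]
tcp_rot: [0.185, -3.136, -0.002]
ft_force: [-0.5, -0.3, -0.5]
gripper_width: 0.0001
```

```bash
python3 -c "
from h import *
plan(.035,-.064,.096)
c=camera('scene');cv2.imwrite('pics/s4.png',cv2.resize(c['image'][230:340,270:380],None,fx=5,fy=5,interpolation=cv2.INTER_CUBIC))
for n in ('scene','side'):
    c=camera(n);print([(w2r(x['xyz']).round(3),x['score']) for x in nets.find_in('clamp_ball',c)])"
```

```text
t 8.0833 tool in rail [ 0.0272 -0.0647  0.1402] delta tool [0.0006 0.0078 0.0442] spin -0.0008 F [-0.5 -0.3 -0.5] g 0.0001 j [-0.04 -0.04  1.77  0.    1.41 -1.73] Rz [-0.001  0.001 -1.   ]
[(array([0.283, 0.008, 0.058]), 0.67), (array([-0.403,  0.071,  0.061]), 0.6), (array([ 0.077, -0.069,  0.068]), 0.5)]
[(array([ 0.082, -0.061,  0.074]), 0.54)]
```

View pics/s4.png

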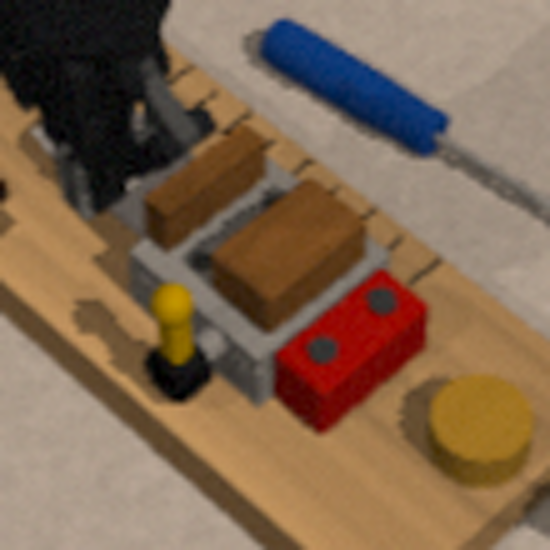

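The lever is upright ahead of the fingers, ball at about (172,300). Next, down and then forward.

Call:
{"name": "drive_tool", "arguments": {
  "motion": [
    {"gripper":-1,"tx":0,"ty":0,"tz":0.025,"spin":0},
    {"gripper":-1,"tx":0,"ty":0.0,"tz":0.048,"spin":0},
    {"gripper":-1,"tx":0,"ty":0.008,"tz":0.048,"spin":0},
    {"gripper":-1,"tx":0,"ty":0.016,"tz":0.048,"spin":0},
    {"gripper":-1,"tx":0,"ty":0.024,"tz":0.048,"spin":0},
    {"gripper":-1,"tx":0,"ty":0.032,"tz":0.048,"spin":0},
    {"gripper":-1,"tx":0,"ty":0.039,"tz":0.048,"spin":0},
    {"gripper":-1,"tx":0,"ty":0.045,"tz":0.048,"spin":0}
  ]
}}

```text
time: 9.0
tool_pos: [0.5763, 0.0456, 0.0934]
tcp_rot: [-0.183, 3.135, -0.001]
ft_force: [2.3, -5.3, -2.5]
gripper_width: 0.0002
```

```bash
python3 -c "
from h import *
plan(.087,-.064,.092)
c=camera('scene');cv2.imwrite('pics/s5.png',cv2.resize(c['image'][230:340,270:380],None,fx=5,fy=5,interpolation=cv2.INTER_CUBIC))"
```

```text
t 9.0 tool in rail [ 0.071  -0.0644  0.0934] delta tool [0.0004 0.016  0.0014] spin -0.0018 F [ 2.3 -5.3 -2.5] g 0.0002 j [ 0.03 -0.01  1.82 -0.    1.33 -1.65] Rz [ 0.002 -0.    -1.   ]
```

View pics/s5.png

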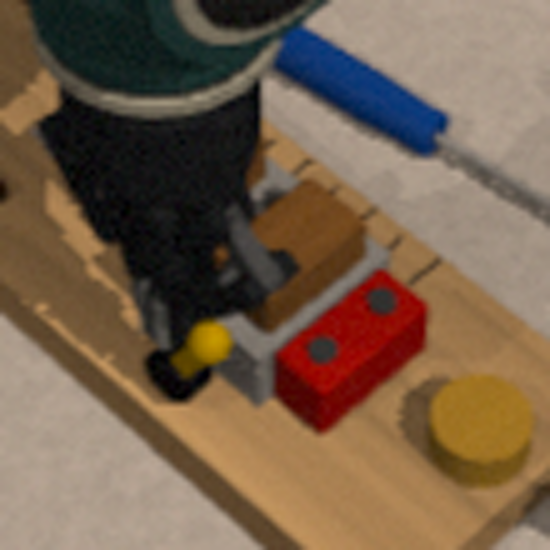

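The lever leans towards the stop (ball at about (210,343)), at about 6 N. Continuing.

Call:
{"name": "drive_tool", "arguments": {
  "motion": [
    {"gripper":-1,"tx":0,"ty":0.006,"tz":0,"spin":0},
    {"gripper":-1,"tx":0,"ty":0.012,"tz":0,"spin":0},
    {"gripper":-1,"tx":0,"ty":0.018,"tz":0,"spin":0},
    {"gripper":-1,"tx":0,"ty":0.0,"tz":0,"spin":0},
    {"gripper":-1,"tx":0,"ty":0.0,"tz":-0.03,"spin":0},
    {"gripper":-1,"tx":0,"ty":0.02,"tz":-0.04,"spin":0},
    {"gripper":-1,"tx":0,"ty":0.05,"tz":-0.035,"spin":0},
    {"gripper":-1,"tx":0,"ty":0.05,"tz":-0.03,"spin":0}
  ]
}}

```text
time: 9.72
tool_pos: [0.5702, 0.0978, 0.1235]
tcp_rot: [-0.184, 3.134, 0.003]
ft_force: [-0.3, 0.2, -1.1]
gripper_width: -0.0
```

```bash
python3 -c "
from h import *
plan(.12,-.064,.081)
c=camera('scene');cv2.imwrite('pics/s6.png',cv2.resize(c['image'][230:340,270:380],None,fx=5,fy=5,interpolation=cv2.INTER_CUBIC))"
```

```text
t 9.7167 tool in rail [ 0.1235 -0.0645  0.1235] delta tool [ 0.0006 -0.0036  0.0425] spin -0.0011 F [-0.3  0.2 -1.1] g -0.0 j [ 0.12 -0.04  1.79  0.    1.38 -1.56] Rz [ 0.002  0.002 -1.   ]
```

View pics/s6.png

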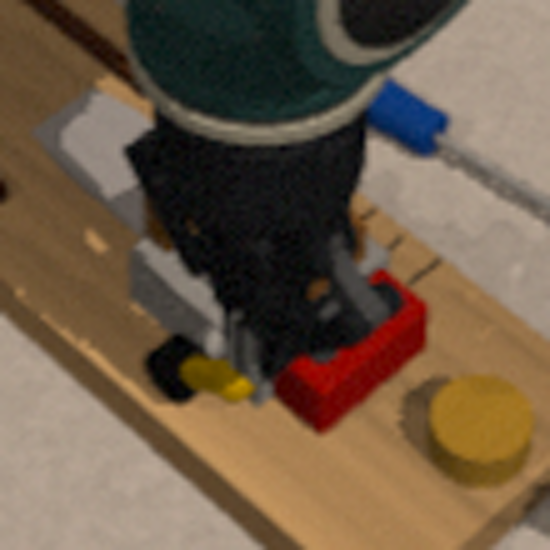

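The lever is at about 1 rad under the fingers. Pressing down.

Call:
{"name": "drive_tool", "arguments": {
  "motion": [
    {"gripper":-1,"tx":0,"ty":-0.001,"tz":0.015,"spin":0},
    {"gripper":-1,"tx":0,"ty":-0.001,"tz":0.023,"spin":0},
    {"gripper":-1,"tx":0,"ty":-0.001,"tz":0.029,"spin":0},
    {"gripper":-1,"tx":0,"ty":-0.001,"tz":0.034,"spin":0},
    {"gripper":-1,"tx":0,"ty":-0.001,"tz":0.038,"spin":0},
    {"gripper":-1,"tx":0,"ty":-0.001,"tz":0.04,"spin":0}
  ]
}}

```text
time: 10.27
tool_pos: [0.5708, 0.0967, 0.0836]
tcp_rot: [-0.183, 3.134, 0.012]
ft_force: [-3.9, 35.0, 17.1]
gripper_width: -0.0001
```

Call:
{"name": "drive_tool", "arguments": {
  "motion": [
    {"gripper":-1,"tx":0,"ty":0,"tz":0.002,"spin":0},
    {"gripper":-1,"tx":0,"ty":0,"tz":0.003,"spin":0}
  ]
}}

```text
time: 10.43
tool_pos: [0.5708, 0.0974, 0.0809]
tcp_rot: [-0.183, 3.134, 0.014]
ft_force: [-3.8, 39.1, 16.0]
gripper_width: 0.0001
```

The 39 N sideways force is unexpected, so I lift and look.

Call:
{"name": "drive_tool", "arguments": {
  "motion": [
    {"gripper":-1,"tx":0,"ty":0.002,"tz":-0.01,"spin":0},
    {"gripper":-1,"tx":0,"ty":0.002,"tz":-0.04,"spin":0},
    {"gripper":-1,"tx":0,"ty":0.002,"tz":-0.08,"spin":0},
    {"gripper":-1,"tx":0,"ty":-0.02,"tz":-0.12,"spin":0},
    {"gripper":-1,"tx":0,"ty":-0.02,"tz":-0.16,"spin":0}
  ]
}}

```text
time: 10.85
tool_pos: [0.572, 0.0718, 0.238]
tcp_rot: [0.182, -3.134, 0.001]
ft_force: [0.2, 0.5, 0.1]
gripper_width: -0.0002
```

```bash
python3 -c "
from h import *
plan(.12,-.064,.081)
s=status.observe();c=camera('wrist');cv2.imwrite('pics/w7.png',c['image']);np.savez('w7.npz',T=wpose(c,s))
c=camera('side');cv2.imwrite('pics/d7.png',cv2.resize(c['image'][200:330,240:370],None,fx=4.5,fy=4.5,interpolation=cv2.INTER_CUBIC))"
```

```text
t 10.85 tool in rail [ 0.0975 -0.0633  0.238 ] delta tool [-0.001   0.0226  0.157 ] spin -0.0028 F [0.2 0.5 0.1] g -0.0002 j [ 0.08 -0.1   1.66 -0.    1.58 -1.61] Rz [-0.002 -0.001 -1.   ]
```

View pics/w7.png

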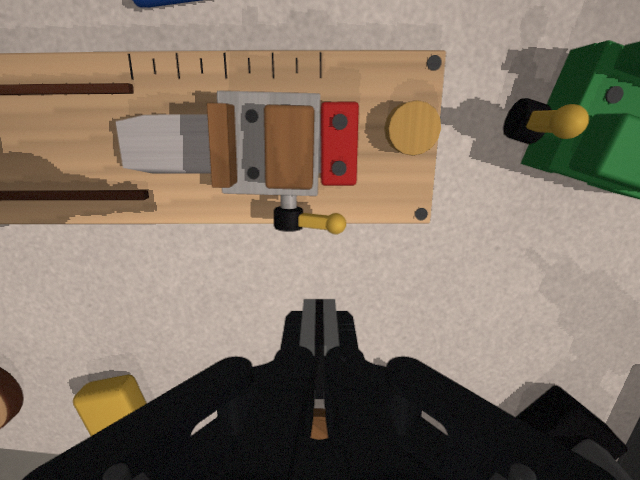

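View pics/d7.png

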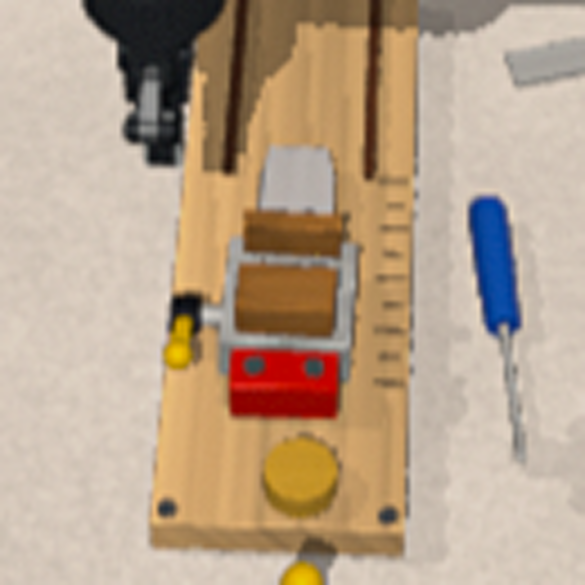

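Run:
```python
from h import *
i=cv2.imread('pics/w7.png')[80:240,200:370]
cv2.imwrite('pics/z7.png',cv2.resize(i,None,fx=3.7,fy=3.7,interpolation=cv2.INTER_CUBIC))
c=camera('wrist');T=np.load('w7.npz')['T']
for xc in (.06,.055,.05):
  print('hub top/front corner saddle/front block',xc,[proj(c,r2w(*q),T).round(1).tolist() for q in[(xc+.015,-.062,.056),(xc+.04,-.04,.066),(xc+.04,.04,.066),(xc-.04,-.03,.094)]])
  for a in (.9,1,1.1,1.2,1.3,1.4,1.45): print(a,proj(c,r2w(xc+.015+.043*np.sin(a),-.062,.056+.043*np.cos(a)),T).round(1))
print('stop',[proj(c,r2w(*q),T).round(1).tolist() for q in[(.1,.033,.064),(.1,-.033,.064),(.13,.033,.064),(.13,-.033,.064),(.205,-.075,.03),(.205,.075,.03)]])
```

```text
hub top/front corner saddle/front block 0.06 [[292.8, 217.2], [321.4, 194.5], [321.3, 90.9], [215.2, 188.8]]
0.9 [332.3 225.4]
1 [335.2 224.2]
1.1 [337.6 223. ]
1.2 [339.5 221.8]
1.3 [340.9 220.5]
1.4 [341.7 219.2]
1.45 [341.9 218.6]
hub top/front corner saddle/front block 0.055 [[287.1, 217.2], [315.4, 194.5], [314.7, 90.9], [208.5, 188.8]]
0.9 [326.1 225.4]
1 [329.1 224.2]
1.1 [331.6 223. ]
1.2 [333.5 221.8]
1.3 [334.9 220.5]
1.4 [335.8 219.2]
1.45 [336.1 218.6]
hub top/front corner saddle/front block 0.05 [[281.4, 217.3], [309.4, 194.5], [308.2, 91.0], [201.9, 188.9]]
0.9 [319.9 225.4]
1 [323.  224.3]
1.1 [325.5 223. ]
1.2 [327.5 221.8]
1.3 [329.  220.5]
1.4 [330.  219.2]
1.45 [330.3 218.6]
stop [[321.3, 100.8], [321.4, 185.6], [360.0, 100.7], [357.5, 185.5], [431.2, 223.3], [447.6, 48.8]]
```

View pics/z7.png

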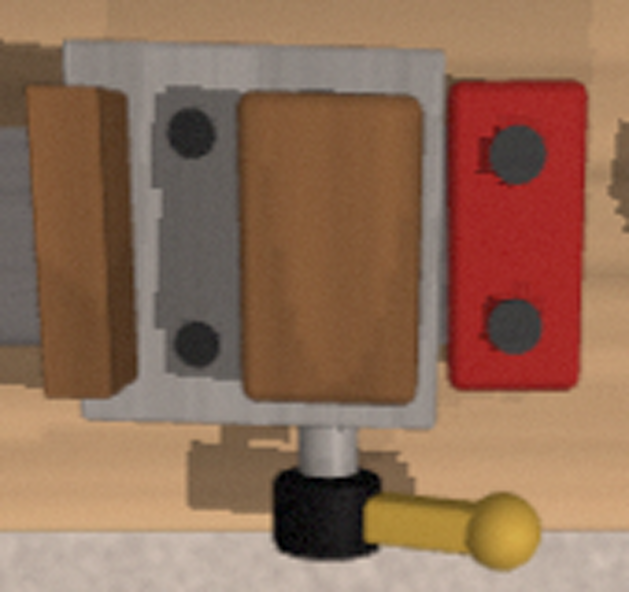

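The lever is at about 1.25 rad, not fully tight. The fingers came down ahead of the ball and pushed the carriage back about 2 mm: there is a grey sliver at zoom column 445 before the red stop. I'll push it home again first.

Call:
{"name": "drive_tool", "arguments": {
  "motion": [
    {"gripper":-1,"tx":0.015,"ty":-0.035,"tz":0,"spin":0},
    {"gripper":-1,"tx":0.03,"ty":-0.07,"tz":0.02,"spin":0},
    {"gripper":-1,"tx":0.047,"ty":-0.105,"tz":0.04,"spin":0},
    {"gripper":-1,"tx":0.063,"ty":-0.125,"tz":0.07,"spin":0},
    {"gripper":-1,"tx":0.063,"ty":-0.125,"tz":0.11,"spin":0},
    {"gripper":-1,"tx":0.063,"ty":-0.125,"tz":0.15,"spin":0},
    {"gripper":-1,"tx":0.063,"ty":-0.125,"tz":0.16,"spin":0},
    {"gripper":-1,"tx":0.063,"ty":-0.118,"tz":0.16,"spin":0}
  ]
}}

```text
time: 11.67
tool_pos: [0.5217, -0.0511, 0.0739]
tcp_rot: [0.18, -3.13, -0.002]
ft_force: [-0.4, 0.1, -0.6]
gripper_width: 0.0002
```

```bash
python3 -c "
from h import *
plan(.0053,0,.079)"
```

```text
t 11.6667 tool in rail [-0.0186  0.0012  0.0739] delta tool [-0.0011  0.0239 -0.0051] spin -0.0033 F [-0.4  0.1 -0.6] g 0.0002 j [-0.15 -0.11  1.95 -0.    1.31 -1.83] Rz [-0.006  0.001 -1.   ]
```

Call:
{"name": "drive_tool", "arguments": {
  "motion": [
    {"gripper":-1,"tx":-0.001,"ty":0.008,"tz":-0.003,"spin":0},
    {"gripper":-1,"tx":-0.001,"ty":0.014,"tz":-0.003,"spin":0},
    {"gripper":-1,"tx":-0.001,"ty":0.018,"tz":-0.003,"spin":0},
    {"gripper":-1,"tx":-0.001,"ty":0.021,"tz":-0.003,"spin":0},
    {"gripper":-1,"tx":-0.001,"ty":0.022,"tz":-0.003,"spin":0}
  ]
}}

```text
time: 12.08
tool_pos: [0.523, -0.0287, 0.0822]
tcp_rot: [-0.184, 3.133, -0.003]
ft_force: [2.0, -7.9, 5.2]
gripper_width: 0.0
```

Call:
{"name": "drive_tool", "arguments": {
  "motion": [
    {"gripper":-1,"tx":0,"ty":0.001,"tz":0,"spin":0},
    {"gripper":-1,"tx":0,"ty":0.002,"tz":0,"spin":0}
  ]
}}

```text
time: 12.25
tool_pos: [0.5231, -0.0277, 0.0823]
tcp_rot: [-0.182, 3.133, -0.004]
ft_force: [4.7, -15.0, 8.4]
gripper_width: -0.0001
```

```bash
python3 -c "
from h import *
plan(.0053,0,.079)"
```

```text
t 12.25 tool in rail [ 0.0045 -0.0029  0.0823] delta tool [0.0029 0.0008 0.0033] spin -0.0022 F [  4.7 -15.    8.4] g -0.0001 j [-0.1  -0.13  1.95 -0.    1.32 -1.79] Rz [ 0.004 -0.003 -1.   ]
```

Call:
{"name": "drive_tool", "arguments": {
  "motion": [
    {"gripper":-1,"tx":0.002,"ty":0.001,"tz":0,"spin":0},
    {"gripper":-1,"tx":0.002,"ty":0.0015,"tz":0,"spin":0}
  ]
}}

```text
time: 12.42
tool_pos: [0.5221, -0.0275, 0.0827]
tcp_rot: [-0.181, 3.129, -0.008]
ft_force: [15.8, -21.8, 1.6]
gripper_width: 0.0001
```

```bash
python3 -c "
from h import *
plan(.0053,0,.079)
c=camera('scene');cv2.imwrite('pics/s8.png',cv2.resize(c['image'][230:340,270:380],None,fx=5,fy=5,interpolation=cv2.INTER_CUBIC))"
```

```text
t 12.4167 tool in rail [ 0.0048 -0.002   0.0827] delta tool [0.002  0.0005 0.0037] spin -0.0027 F [ 15.8 -21.8   1.6] g 0.0001 j [-0.1  -0.13  1.95 -0.    1.31 -1.78] Rz [ 0.007 -0.005 -1.   ]
```

View pics/s8.png

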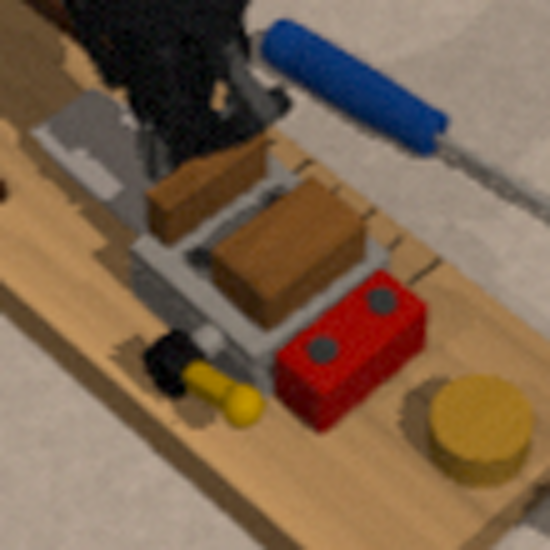

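Call:
{"name": "drive_tool", "arguments": {
  "motion": [
    {"gripper":-1,"tx":0.0,"ty":0.0015,"tz":0,"spin":0},
    {"gripper":-1,"tx":0.0,"ty":0.0015,"tz":0,"spin":0}
  ]
}}

```text
time: 12.63
tool_pos: [0.5226, -0.0268, 0.0835]
tcp_rot: [-0.181, 3.128, -0.01]
ft_force: [17.4, -26.4, 6.3]
gripper_width: -0.0002
```

```bash
python3 -c "
from h import *
plan(-.02,0,.13)"
```

```text
t 12.6333 tool in rail [ 0.0055 -0.0025  0.0835] delta tool [ 0.0021 -0.0258 -0.0463] spin -0.003 F [ 17.4 -26.4   6.3] g -0.0002 j [-0.1  -0.13  1.95 -0.01  1.31 -1.78] Rz [ 0.009 -0.006 -1.   ]
```

Call:
{"name": "drive_tool", "arguments": {
  "motion": [
    {"gripper":-1,"tx":0.0,"ty":-0.015,"tz":0,"spin":0},
    {"gripper":-1,"tx":0.0,"ty":-0.025,"tz":-0.02,"spin":0},
    {"gripper":-1,"tx":0.0,"ty":-0.025,"tz":-0.06,"spin":0},
    {"gripper":-1,"tx":0.0,"ty":-0.015,"tz":-0.1,"spin":0},
    {"gripper":-1,"tx":-0.02,"ty":0.015,"tz":-0.12,"spin":0},
    {"gripper":-1,"tx":-0.04,"ty":0.05,"tz":-0.13,"spin":0},
    {"gripper":-1,"tx":-0.06,"ty":0.085,"tz":-0.13,"spin":0},
    {"gripper":-1,"tx":-0.06,"ty":0.1,"tz":-0.13,"spin":0}
  ]
}}

```text
time: 13.3
tool_pos: [0.5694, 0.0858, 0.2119]
tcp_rot: [-0.185, 3.134, 0.001]
ft_force: [0.5, -0.5, -0.7]
gripper_width: 0.0
```

Run:
```python
from h import *
plan(.110,-.064,.095)
s=status.observe();c=camera('wrist');T=wpose(c,s);np.savez('w9.npz',T=T)
u=proj(c,r2w(.1,0,.064),T).astype(int);print(u)
x0,y0=max(u[0]-120,0),max(u[1]-60,0)
cv2.imwrite('pics/w9.png',cv2.resize(c['image'][y0:y0+190,x0:x0+200],None,fx=3.1,fy=3.1,interpolation=cv2.INTER_CUBIC));print(x0,y0)
for a in (1,1.1,1.2,1.3,1.4,1.45): print(a,((proj(c,r2w(.075+.043*np.sin(a),-.062,.056+.043*np.cos(a)),T)-[x0,y0])*3.1).round(0),((proj(c,r2w(.075,-.062,.056),T)-[x0,y0])*3.1).round(0))
```

```text
t 13.3 tool in rail [ 0.1117 -0.0623  0.2119] delta tool [-0.0014 -0.0018  0.1169] spin -0.0007 F [ 0.5 -0.5 -0.7] g 0.0 j [ 0.1  -0.09  1.7   0.    1.53 -1.58] Rz [ 0.003  0.001 -1.   ]
[302 147]
182 87
1 [420. 456.] [281. 430.]
1.1 [428. 451.] [281. 430.]
1.2 [435. 447.] [281. 430.]
1.3 [441. 442.] [281. 430.]
1.4 [444. 437.] [281. 430.]
1.45 [445. 435.] [281. 430.]
```

View pics/w9.png

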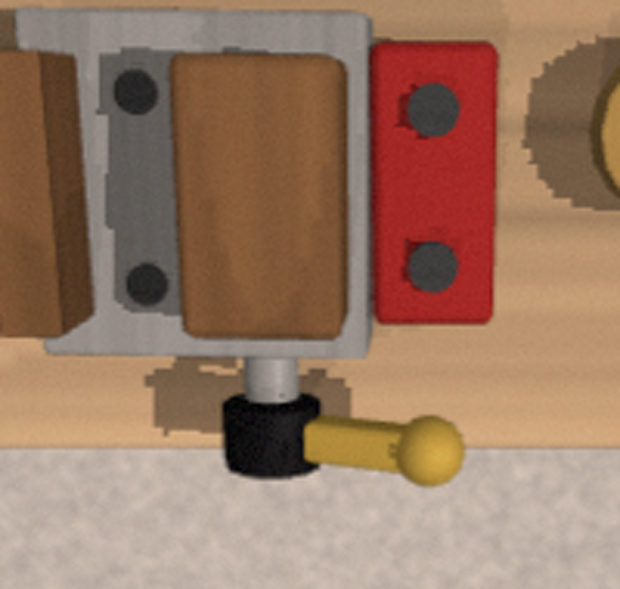

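The gap is closed and the lever is at about 1.25. Now I press down with the fingers over the ball and slightly behind it.

Call:
{"name": "drive_tool", "arguments": {
  "motion": [
    {"gripper":-1,"tx":0.0,"ty":-0.004,"tz":0.04,"spin":0},
    {"gripper":-1,"tx":0.0,"ty":-0.004,"tz":0.08,"spin":0},
    {"gripper":-1,"tx":0.0,"ty":-0.004,"tz":0.11,"spin":0},
    {"gripper":-1,"tx":0.0,"ty":-0.004,"tz":0.119,"spin":0},
    {"gripper":-1,"tx":0.0,"ty":-0.004,"tz":0.123,"spin":0},
    {"gripper":-1,"tx":0.0,"ty":-0.004,"tz":0.126,"spin":0},
    {"gripper":-1,"tx":0.0,"ty":-0.004,"tz":0.128,"spin":0}
  ]
}}

```text
time: 13.93
tool_pos: [0.569, 0.0782, 0.0847]
tcp_rot: [-0.182, 3.133, 0.0]
ft_force: [-0.8, 1.7, 4.3]
gripper_width: -0.0
```

Call:
{"name": "drive_tool", "arguments": {
  "motion": [
    {"gripper":-1,"tx":0.0,"ty":0,"tz":0.0015,"spin":0},
    {"gripper":-1,"tx":0.0,"ty":0,"tz":0.003,"spin":0}
  ]
}}

```text
time: 14.1
tool_pos: [0.5689, 0.0782, 0.0811]
tcp_rot: [-0.182, 3.134, 0.0]
ft_force: [0.7, 1.0, 3.7]
gripper_width: 0.0002
```

```bash
python3 -c "
from h import *
plan(.108,-.062,.080)"
```

```text
t 14.1 tool in rail [ 0.1043 -0.061   0.0811] delta tool [-0.001   0.0037  0.0011] spin -0.0024 F [0.7 1.  3.7] g 0.0002 j [ 0.09 -0.01  1.84  0.    1.31 -1.59] Rz [ 0.003  0.    -1.   ]
```

Call:
{"name": "drive_tool", "arguments": {
  "motion": [
    {"gripper":-1,"tx":0.0,"ty":0.002,"tz":0.001,"spin":0},
    {"gripper":-1,"tx":0.0,"ty":0.002,"tz":0.002,"spin":0}
  ]
}}

```text
time: 14.27
tool_pos: [0.5685, 0.0802, 0.0785]
tcp_rot: [-0.182, 3.134, -0.001]
ft_force: [2.3, -3.1, 10.6]
gripper_width: 0.0001
```

Call:
{"name": "drive_tool", "arguments": {
  "motion": [
    {"gripper":-1,"tx":0.0,"ty":0.0,"tz":0.0015,"spin":0},
    {"gripper":-1,"tx":0.0,"ty":0.0,"tz":0.002,"spin":0}
  ]
}}

```text
time: 14.43
tool_pos: [0.569, 0.0802, 0.0775]
tcp_rot: [-0.182, 3.133, -0.0]
ft_force: [-1.8, -2.2, 19.8]
gripper_width: -0.0001
```

Call:
{"name": "drive_tool", "arguments": {
  "motion": [
    {"gripper":-1,"tx":0.0,"ty":0.0,"tz":0.001,"spin":0},
    {"gripper":-1,"tx":0.0,"ty":0.0,"tz":0.001,"spin":0}
  ]
}}

```text
time: 14.6
tool_pos: [0.5692, 0.0802, 0.0772]
tcp_rot: [-0.182, 3.132, -0.0]
ft_force: [-2.8, -1.7, 22.7]
gripper_width: -0.0
```

Call:
{"name": "drive_tool", "arguments": {
  "motion": [
    {"gripper":-1,"tx":0.0,"ty":0.0,"tz":-0.03,"spin":0},
    {"gripper":-1,"tx":0,"ty":0.0,"tz":-0.07,"spin":0},
    {"gripper":-1,"tx":0.0,"ty":0.0,"tz":-0.11,"spin":0},
    {"gripper":-1,"tx":0.0,"ty":0.0,"tz":-0.14,"spin":0},
    {"gripper":-1,"tx":0.0,"ty":0.0,"tz":-0.14,"spin":0}
  ]
}}

```text
time: 15.02
tool_pos: [0.5694, 0.0804, 0.2217]
tcp_rot: [-0.182, 3.128, 0.001]
ft_force: [1.3, -0.6, 0.3]
gripper_width: 0.0001
```

Run:
```python
from h import *
plan(.110,-.064,.095)
s=status.observe();c=camera('wrist');T=wpose(c,s);np.savez('w10.npz',T=T)
u=proj(c,r2w(.1,0,.064),T).astype(int);print(u)
x0,y0=max(u[0]-120,0),max(u[1]-60,0)
cv2.imwrite('pics/w10.png',cv2.resize(c['image'][y0:y0+190,x0:x0+200],None,fx=3.1,fy=3.1,interpolation=cv2.INTER_CUBIC));print(x0,y0)
for a in (1.2,1.3,1.4,1.45): print(a,((proj(c,r2w(.075+.043*np.sin(a),-.062,.056+.043*np.cos(a)),T)-[x0,y0])*3.1).round(0),((proj(c,r2w(.075,-.062,.056),T)-[x0,y0])*3.1).round(0))
c=camera('scene');cv2.imwrite('pics/s10.png',cv2.resize(c['image'][230:340,270:380],None,fx=5,fy=5,interpolation=cv2.INTER_CUBIC))
```

```text
t 15.0167 tool in rail [ 0.1064 -0.0617  0.2217] delta tool [-0.0011  0.0037  0.1267] spin -0.0022 F [ 1.3 -0.6  0.3] g 0.0001 j [ 0.1  -0.1   1.69 -0.    1.54 -1.59] Rz [ 0.009  0.001 -1.   ]
[309 145]
189 85
1.2 [435. 440.] [284. 424.]
1.3 [440. 436.] [284. 424.]
1.4 [443. 431.] [284. 424.]
1.45 [444. 429.] [284. 424.]
```

View pics/w10.png

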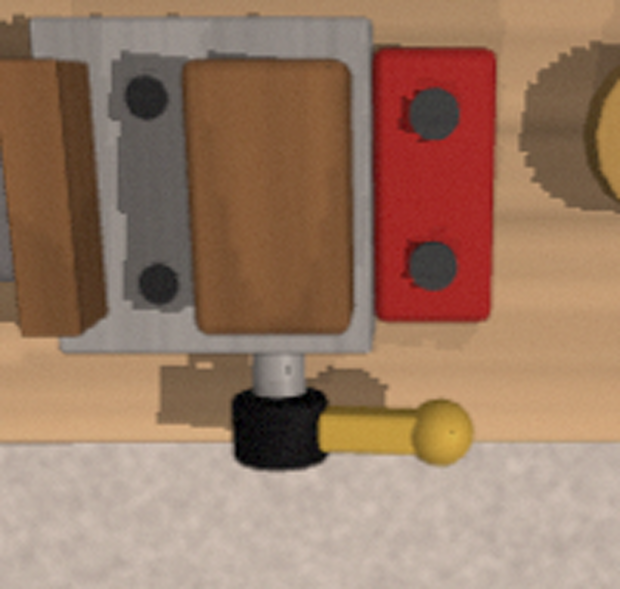

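View pics/s10.png

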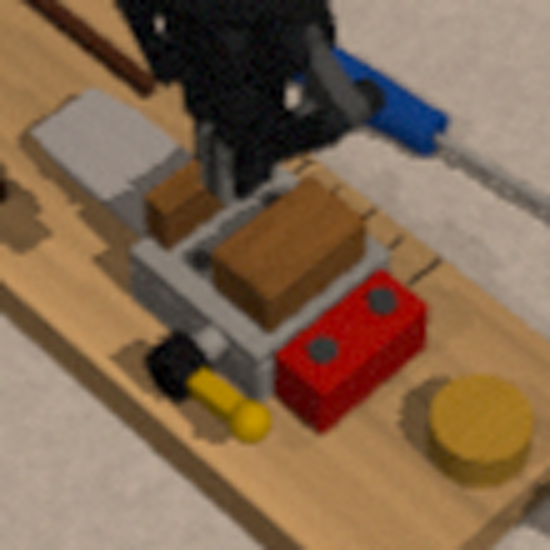

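The carriage is flush with the stop, with no gap at column 373. The lever matches the predicted 1.45 rad position, and the last press stalled at 23 N on the lever. The arm is clear, so I'm handing in.

```bash
python3 -c "
from h import *
print(job.sign_off())"
```

```text
the job is handed in; nothing more can be done
None
```

The carriage is home against the red stop and the clamp lever is down at its tight stop. I handed the job in at about 15 s, with the arm clear of everything; the sign-off gives no verdict.

- **First push:** I pushed the carriage along the trough and rail until it stalled against the stop at about 25 N. I then swung the lever over with closed fingers to about 1 rad.
- **What went wrong:** On the first press down, the fingers came down ahead of the ball. They took up to 39 N of sideways force and pushed the carriage back about 2 mm, with the lever at about 1.25 rad, so the clamp was not yet tight.
- **Correction:** I lifted off, pushed the carriage home again until it stalled at 26 N, and checked in the picture that the gap had closed. Only then did I press the lever to its end, where it stalled at about 23 N.
- **Last checks:** The final wrist and scene pictures show no gap at the stop. The ball sits within about 2 picture pixels of where it should be for a lever angle of 1.45 rad. I never touched the screwdriver or wax tin, which look unmoved in the last scene picture. The path also kept clear of the wrench and square, but I took no last picture of those two.

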